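Hook a stuck rack out of the return tunnel

TASK

An empty red tube rack has overrun into the covered tunnel of the rack return lane. Take the hooked pick from its rest, reach in between the rack's top and the clear cover, catch the rack in one of its wells, draw it out to the end stop until the yellow pawl snaps out behind it, and lay the pick back in its rest. Work by feel: nowhere more than 15 N between pick, rack and lane; keep the fingers off the rack (it may be contaminated) and leave the other things alone.

Things in the scene. Friction and masses are not known exactly. Their poses are not given: they have to be found in the camera images.
- lane: Rack return lane, fixed, 365 mm long. Origin on the bench at its tunnel's mouth, mid-lane; x points INTO the tunnel, z up. Floor 6 mm high, inner width 27 mm. x = 0 to 201 mm: tunnel, white walls (43 mm wide outside), clear cover from 78 to 82 mm height (screw heads 84), drive end behind it 92 mm high. x = -145 to 0: open on top, guide rails 32 mm (lane +y) and 56 mm (lane -y) high.
- stop (a point): End stop of the lane, 56 mm high: centre of its rubber buffer's face, at lane x = -134 mm, 32 mm above the bench. A rack against it has its far end 2.5 mm past the pawl's tip. The buffer is hard: the pull rises at once when the rack meets it.
- leaf_tip (a point): Roller (8 mm) of the leaf spring under the clear cover, its lowest point, at lane x = 118 mm. It presses on the rack's top with about 2 N and clicks in and out of the wells as the rack is moved: drag 2 to 6 N either way.
- pawl (a joint): Yellow spring pawl in the tunnel wall on lane +y, 41 to 60 mm above the bench, hinged at lane x = 38 mm; at 0 rad (sprung out) its tip, at lane x = -3.5 mm, stands 6 mm into the lane. A passing rack presses it aside (0.15 to 0.25 rad, about 1.5 N); behind a rack that is out it snaps back to 0 and bars the way back.
- rack: The stuck red tube rack, empty, 24 x 129 x 58 mm, about 120 g. Origin centre of its underside, z up, its +y end towards the mouth, 30 to 55 mm inside it at the start. Five square wells open on top, 14 x 14 mm, 45 mm deep, at y = -49, -25, 0, 25, 49 mm; end walls 8 mm thick. Its top is 64 mm above the bench, 14 mm below the cover; the pick's hook is 11 mm high.
- pick: Hooked pick, blue handle 90 x 14 x 20 mm (x, y, z), 130 g. Origin mid-handle, x towards the hook, z up. It cranks down at x = 43 to 68 mm to a sleeve (to x = 87 mm) from which a steel blade runs level, 8 mm wide, z = -28 to -24 mm, to a lip 6 mm thick, turned down to z = -35 mm. The blade telescopes, clamped firmly: the lip's middle is anywhere from x = 143 to 187 mm, new each time, not measured.
- rest: Grey rest for the pick, fixed. Origin on the bench below the handle's centre, x the way the hook points. Two notches: for the handle's tail at x = -38 mm (45 mm high, 21 mm wide) and the shank at x = 105 mm (27 mm high, 15 mm wide), cheeks 14 mm higher, flared. The pick lies level, its origin 55 mm above the bench; mid-handle is free at both sides and below.
- full_rack: Bystander: grey rack with five orange-capped tubes, 24 x 129 x 112 mm, loose, origin in the centre of its underside.
- green_rack: Bystander: green rack with uncapped tubes, 24 x 129 x 107 mm, loose, origin in the centre of its underside.
- dropper: Bystander: dropper bottle with a white cone cap, 41 x 40 x 108 mm, loose, origin in the centre of its underside.

How it is judged:
By the outcome, as a careful person would: the job done as asked, in the order asked, and still so for the second after the job is handed in, with the robot touching nothing.
It also fails if it takes over 61 s, if anything falls off the work surface, if the arm or the gripper's body presses on something with over 40 N, if the wrist force passes 120 N, or if a joint passes its speed limit or range.

ROBOT

A 6-joint arm with a two-finger parallel gripper is mounted at the origin on a cart in front of the work surface, level with it; the furniture and walls round the work are solid. World frame = base frame: x ahead of the robot, y to its left, z up, the work surface at z = 0. Lengths are in m, angles in rad, forces in N, time in s.
With the tool pointing down it reaches from about 0.35 to 0.975 m from the base axis. Payload 7.1 kg.
Tool frame: the origin (TCP) lies midway between the tips of the shut fingers; the grasp point (between the pads) lies 19 mm behind it; z points along the fingers, y is the line along which they close (so a half turn about z gives the same grasp; the last joint's range is limited). The gripper opens to 88 mm and grips with 3 to 60 N. Pads are 20 mm wide; open, the fingers measure 115 mm over their backs; the gripper's body (75 mm by 178 mm) begins 61 mm behind the grasp point.
Start: joints at [-1.2, 0.423, 1.63, -0, 1.089, -0.019], TCP at [0.238, -0.578, 0.223] pointing down, gripper open.
Joint ranges: [-3, 3], [-0.9, 2.11], [0.09, 2.58], [-1.31, 4.45], [0.11, 2.69], [-2.54, 2.54]. Speed limits (rad/s): [2.39, 2.39, 3.01, 3.14, 3.14, 3.14].

INTERFACE

Orientations are given as a unit quaternion [w, x, y, z].
In Python, from station import move_pose, movel, movej, command_gripper, wait, inverse_kinematics, read_camera, camera_info, MotionError, job_done, get_time, get_joint_pos, get_qvel, get_effort, get_tcp_pos, get_ee_rot, get_ft_force, get_ft_torque, get_grip_width, get_finger_force gives the robot as it stands. Calls block until the motion is done:
- move_pose(position, orientation): joint-space move of the TCP to a pose.
- movel(position, frame=None, v=0.15, until_force=None): straight line of the TCP; frame=None keeps the orientation; v is the mean speed in m/s. With until_force (N) it stops when the force on the tool has changed by that much, and returns True; else False.
- movej(angles): joint-space move.
- command_gripper(opening): opening from 0.0 (shut) to 1.0 (fully open); the grip force is fixed at half the most; returns when the fingers have stopped.
- wait(seconds).
- inverse_kinematics(position, orientation): joint angles nearest the present ones, or None.
- read_camera(name): name is "side" or "top" or "wrist"; returns the picture (480x640x3 uint8, red, green, blue); there is no depth.
- camera_info(name): a dict with "intrinsics" (3x3 intrinsics, pixels), "T" (4x4, takes a point from camera to world coordinates); the wrist camera has in their place "tool_from_camera" (4x4, takes a point from camera to tool coordinates, whose origin is the TCP and whose axes are the flange's). Camera axes: x right, y up, looking along -z (the intrinsics and any distortion apply to the point x, -y, -z); pixel columns grow to the right and rows downward; lengths in m; the calibration is good to about 2 mm. A picture is of the moment at which its call begins: read the wrist's pose just before it. camera_info takes no time and is no camera call.
A pose or a line that the arm cannot do raises MotionError and nothing moves.
- job_done(): hands the job in; it is judged then, once.
Readings, each from a call of its own:
- get_time(): time.
- get_joint_pos(): joint angles.
- get_qvel(): joint speeds.
- get_effort(): joint torques, N m.
- get_tcp_pos(): TCP position.
- get_ee_rot(): TCP orientation.
- get_ft_force(): force on the tool from outside, world axes, zero at the start.
- get_ft_torque(): the same for the moment, N m.
- get_grip_width(): opening from 0.0 (shut) to 1.0 (fully open).
- get_finger_force(): force on a finger pad.
Only numpy, scipy, OpenCV 4.12 (cv2) and the standard library are available. Lean on these libraries where they do the work, as an engineer would, in place of code of your own. Each camera call takes 0.05 s, during which the arm holds its last target. There are 200 camera calls.

## Working session

There is one attempt and no reset: what is moved stays moved. The work goes in short steps, each a Python script; the robot and the scene stay as the last script left them, time stands still between calls to the robot, and variables do not carry over. Pictures are saved under pics/ and viewed, at most 10 in all, crops included, and the job is handed in when it is done.

```bash
mkdir -p pics; ls
python3 - <<'E'
from station import *
import cv2,numpy as np
for n in("top","side"):
    im=read_camera(n); cv2.imwrite(f"pics/{n}0.png",im[:,:,::-1])
    c=camera_info(n); print(n,np.round(c["intrinsics"],1).tolist(),np.round(c["T"],4).tolist(),[k for k in c])
print(camera_info("wrist"))
E
```

```text
pics
top [[502.6, 0.0, 309.3], [0.0, 502.6, 235.8], [0.0, 0.0, 1.0]] [[-0.0026, 0.981, -0.1942, 0.4174], [-0.9999, -0.0001, 0.0127, -0.0253], [0.0125, 0.1942, 0.9809, 0.9096], [0.0, 0.0, 0.0, 1.0]] ['intrinsics', 'T']
side [[574.1, 0.0, 331.9], [0.0, 574.1, 241.1], [0.0, 0.0, 1.0]] [[-0.9474, 0.1682, -0.2723, 0.2942], [-0.3197, -0.5405, 0.7783, 0.7115], [-0.0162, 0.8244, 0.5658, 0.6129], [0.0, 0.0, 0.0, 1.0]] ['intrinsics', 'T']
{'intrinsics': array([[402.17713162,   0.        , 324.61784423],
       [  0.        , 402.17713162, 238.73598666],
       [  0.        ,   0.        ,   1.        ]]), 'tool_from_camera': array([[-6.27839153e-04,  9.65610703e-01,  2.59991493e-01,
         7.04525118e-02],
       [ 9.99999725e-01,  5.03389751e-04,  5.45250335e-04,
        -1.60446689e-03],
       [ 3.95622506e-04,  2.59991763e-01, -9.65610753e-01,
        -1.61637142e-01],
       [ 0.00000000e+00,  0.00000000e+00,  0.00000000e+00,
         1.00000000e+00]])}
```

View pics/top0.png

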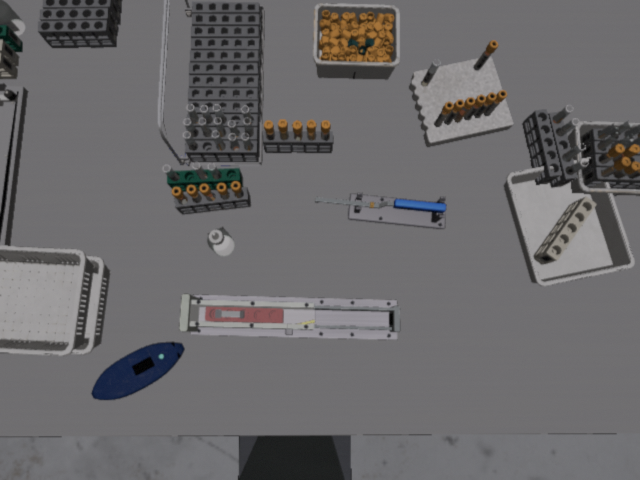

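View pics/side0.png

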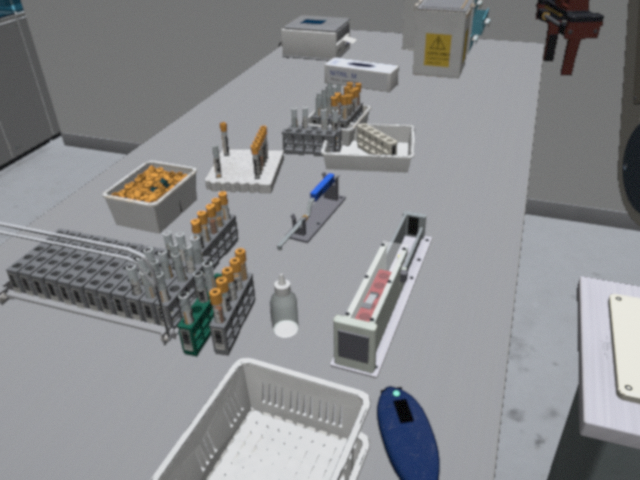

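Run:
```python
import cv2,numpy as np
im=cv2.imread("pics/top0.png")
a=cv2.resize(im[285:350,175:408],None,fx=3.4,fy=3.4,interpolation=cv2.INTER_CUBIC)
b=cv2.resize(im[182:238,308:456],None,fx=5.4,fy=5.4,interpolation=cv2.INTER_CUBIC)
o=np.zeros((a.shape[0]+b.shape[0],800,3),np.uint8);o[:a.shape[0],:a.shape[1]]=a;o[a.shape[0]:,:b.shape[1]]=b
print(a.shape,b.shape);cv2.imwrite("pics/crop0.png",o)
```

```text
(221, 792, 3) (302, 799, 3)
```

View pics/crop0.png

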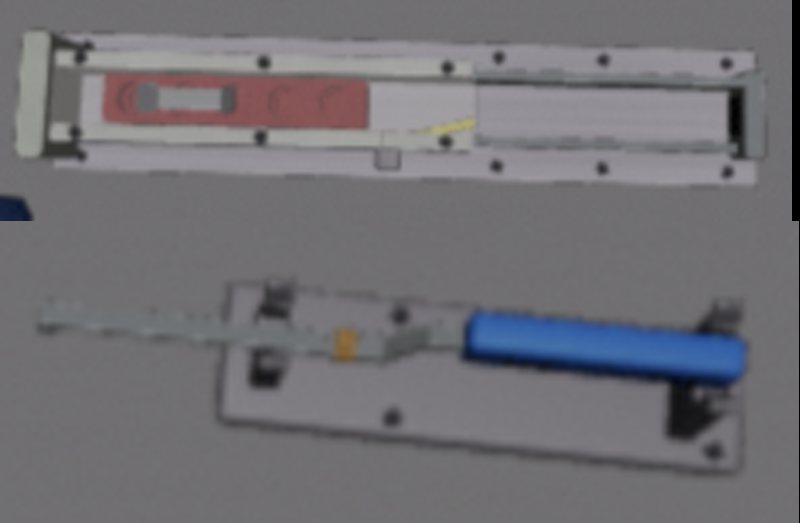

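```bash
cat > h.py <<'E'
from station import *
import numpy as np, cv2
def ray(name,uv,z,T=None):
    c=camera_info(name);K=c["intrinsics"];T=c["T"] if T is None else T
    d=T[:3,:3]@np.array([(uv[0]-K[0,2])/K[0,0],-(uv[1]-K[1,2])/K[1,1],-1]);o=T[:3,3]
    return o+d*(z-o[2])/d[2]
def proj(name,p,T=None):
    c=camera_info(name);K=c["intrinsics"];T=c["T"] if T is None else T
    q=T[:3,:3].T@(np.asarray(p)-T[:3,3]);return np.array([K[0,2]-K[0,0]*q[0]/q[2],K[1,2]+K[1,1]*q[1]/q[2]])
from scipy.spatial.transform import Rotation as R
def quat(M): 
    q=R.from_matrix(M).as_quat();return q[[3,0,1,2]]
def rot(q): return R.from_quat(np.asarray(q)[[1,2,3,0]]).as_matrix()
def wristT():
    T=np.eye(4);T[:3,:3]=rot(get_ee_rot());T[:3,3]=get_tcp_pos();return T@camera_info("wrist")["tool_from_camera"]
E
python3 - <<'E'
from h import *
A=lambda x,y:(175+x/3.4-.35,285+y/3.4-.35)
B=lambda x,y:(308+x/5.4-.4,182+(y-221)/5.4-.4)
for n,p,z in [("mouth c",A(474,107),.08),("far c",A(75,98),.078),("rackR",A(368,104.5),.064),("rackL",A(104,97),.064),("mouth edge top",A(474,66),.082),("mouth edge bot",A(474,149),.082),("base far-right",A(755,50),.003),("base near-right",A(755,183),.003),("base far-left",A(55,33),.003),("base near left",A(55,167),.003),("stop top L",A(742,115),.056),
 ("handleL",B(468,335),.065),("handleR",B(745,360),.065),("tip",B(40,318),.031),("rb1",B(232,284),.003),("rb2",B(222,420),.003),("rb3",B(738,470),.003)]:
    print(n,np.round(ray("top",p,z),4))
print(get_ee_rot(),rot(get_ee_rot()).round(3),get_time())
E
```

```text
mouth c [ 0.4481 -0.0435  0.08  ]
far c [0.4529 0.148  0.078 ]
rackR [0.45   0.0079 0.064 ]
rackL [0.4539 0.1368 0.064 ]
mouth edge top [ 0.4675 -0.0436  0.082 ]
mouth edge bot [ 0.4283 -0.0434  0.082 ]
base far-right [ 0.4805 -0.194   0.003 ]
base near-right [ 0.4116 -0.1915  0.003 ]
base far-left [0.49   0.1755 0.003 ]
base near left [0.4207 0.1725 0.003 ]
stop top L [ 0.4448 -0.1765  0.056 ]
handleL [ 0.6433 -0.1843  0.065 ]
handleR [ 0.6351 -0.2734  0.065 ]
tip [ 0.6582 -0.0472  0.031 ]
rb1 [ 0.6781 -0.1146  0.003 ]
rb2 [ 0.6297 -0.1103  0.003 ]
rb3 [ 0.6122 -0.287   0.003 ]
[-6.48602713e-04  9.81065941e-01  1.93672871e-01 -1.30085270e-04] [[ 0.925  0.38  -0.001]
 [ 0.38  -0.925  0.001]
 [-0.    -0.001 -1.   ]] 0.1
```

```bash
cat >> h.py <<'E'
def tool(a):  # tool down, tool x along (sin a, cos a)
    x=np.array([np.sin(a),np.cos(a),0]);z=np.array([0,0,-1.]);return quat(np.c_[x,np.cross(z,x),z])
E
python3 - <<'E'
from h import *
for n,p in [("lane",[.45,-.03,.2]),("pick",[.648,-.16,.16])]:
    move_pose(p,tool(.03 if n=="lane" else .09)); wait(.15)
    T=wristT(); im=read_camera("wrist"); np.save(f"{n}T.npy",T); cv2.imwrite(f"pics/w_{n}.png",im[:,:,::-1]); print(get_time(),get_joint_pos().round(2))
E
python3 - <<'E'
import cv2,numpy as np
for n in("lane","pick"):
    cv2.imwrite(f"pics/w_{n}s.png",cv2.imread(f"pics/w_{n}.png"))
E
```

```text
2.4083 [-0.09  0.2   2.02 -0.    0.92 -0.06]
3.5583 [-0.26  0.55  1.57  0.    1.02 -0.17]
```

View pics/w_lane.png

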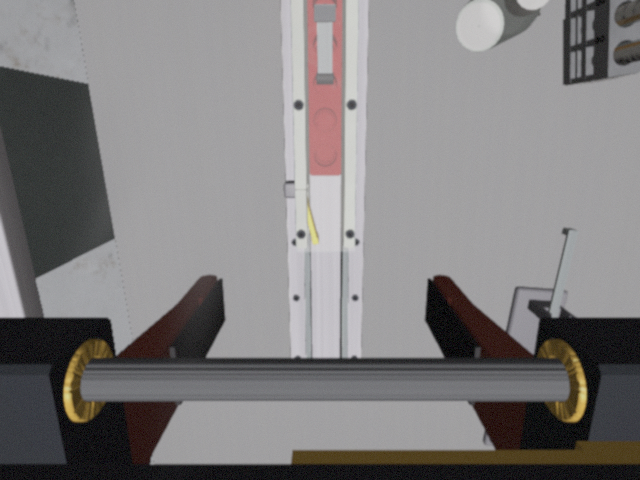

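View pics/w_pick.png

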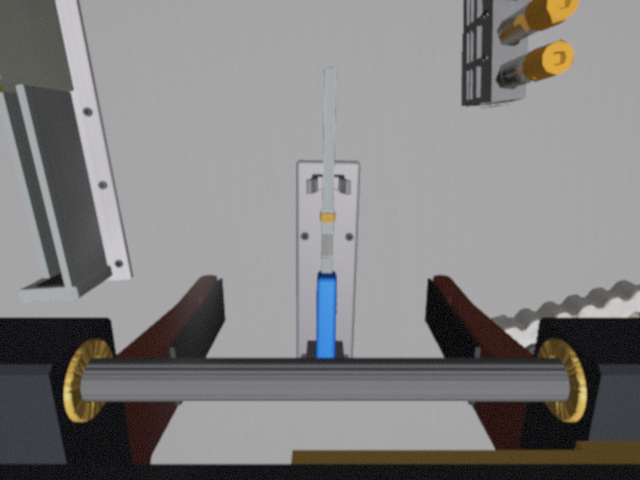

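Run:
```python
from h import *
L=np.load("laneT.npy");P=np.load("pickT.npy")
f=lambda uv,z,T:np.round(ray("wrist",uv,z,T),4)
for n,uv,z in [("mouth l",(293,251),.082),("mouth r",(357,251),.082),("rack near",(325,176),.064),("rack up",(325,2),.064),("well1",(325,157),.064),("well2",(325,121),.064),("roller bottom?",(325,80),.07),("base l",(289,358),.003),("base r",(361,358),.003),("base l2",(284,5),.003),("base r2",(368,5),.003),("screwsL",(299,105),.084),("screwsR",(352,105),.084),("screwsL2",(301,234),.084),("screwsR2",(350,234),.084),("tip",(568,230),.031)]: print(n,f(uv,z,L))
for n,uv,z in [("tip",(330,69),.031),("tiplow",(330,69),.024),("handle front",(326.7,276),.065),("handle back vis",(326,355),.065),("shank",(328,190),.031),("restfront",(297,161),.003),("restfrontr",(359,161),.003)]: print(n,f(uv,z,P))
im=cv2.imread("pics/w_pick.png");im2=cv2.imread("pics/w_lane.png")
a=cv2.resize(im[55:290,290:365],None,fx=2.5,fy=2.5,interpolation=3)
b=cv2.resize(im2[0:265,275:375],None,fx=2.2,fy=2.2,interpolation=3)
c=cv2.resize(im[55:95,310:350],None,fx=9,fy=9,interpolation=3)
o=np.zeros((600,780,3),np.uint8)
o[:a.shape[0],:a.shape[1]]=a;o[:b.shape[0],190:190+b.shape[1]]=b;o[:360,415:775]=c
cv2.imwrite("pics/c2.png",o)
```

```text
mouth l [ 0.4257 -0.0421  0.082 ]
mouth r [ 0.4721 -0.0435  0.082 ]
rack near [0.4505 0.0093 0.064 ]
rack up [0.4541 0.1237 0.064 ]
well1 [0.451  0.0231 0.064 ]
well2 [0.4518 0.0482 0.064 ]
roller bottom? [0.4526 0.0747 0.07  ]
base l [ 0.4085 -0.1775  0.003 ]
base r [ 0.4807 -0.1797  0.003 ]
base l2 [0.4219 0.1395 0.003 ]
base r2 [0.4889 0.1373 0.003 ]
screwsL [0.435  0.0583 0.084 ]
screwsR [0.4698 0.0572 0.084 ]
screwsL2 [ 0.4322 -0.029   0.084 ]
screwsR2 [ 0.4671 -0.0301  0.084 ]
tip [ 0.6544 -0.0461  0.031 ]
tip [ 0.6599 -0.0475  0.031 ]
tiplow [ 0.66   -0.0466  0.024 ]
handle front [ 0.6455 -0.1823  0.065 ]
handle back vis [ 0.6397 -0.2423  0.065 ]
shank [ 0.6514 -0.1288  0.031 ]
restfront [ 0.6291 -0.108   0.003 ]
restfrontr [ 0.6774 -0.1124  0.003 ]
```

View pics/c2.png

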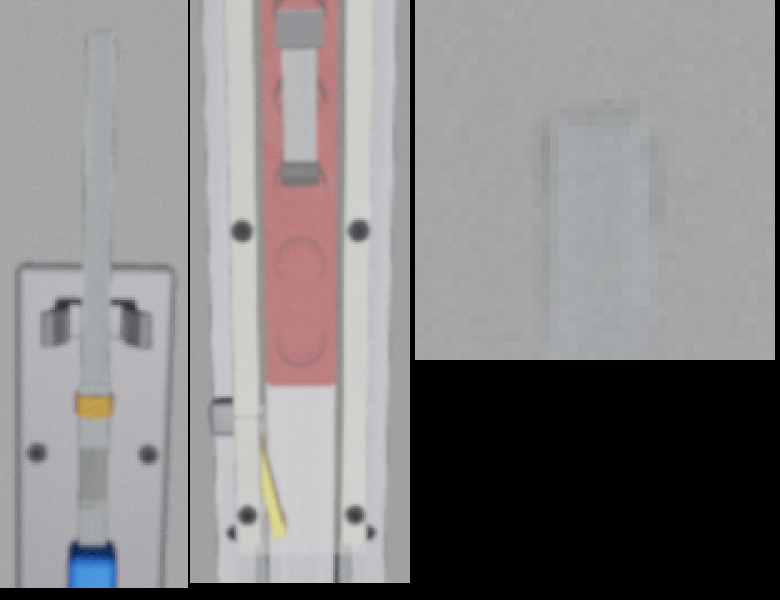

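Run:
```python
from h import *
move_pose([.6405,-.228,.1],tool(.1)); movel([.6405,-.228,.036],v=.1); wait(.1)
f0=get_ft_force(); command_gripper(0.0); wait(.1)
print("grip",get_grip_width()*88,get_finger_force(),f0,get_ft_force(),get_tcp_pos())
movel([.6405,-.228,.125],v=.08); wait(.1)
print(get_time(),get_ft_force(),get_ft_torque(),get_grip_width()*88)
move_pose([.4425,-.262,.125],tool(.031)); wait(.2)
print(get_time(),get_tcp_pos(),get_ft_force())
T=wristT();im=read_camera("wrist");cv2.imwrite("pics/w2.png",im[:,:,::-1]);np.save("w2T.npy",T)
t=read_camera("top"); s=read_camera("side")
cv2.imwrite("pics/t2.png",t[:,:,::-1]);cv2.imwrite("pics/s2.png",s[:,:,::-1])
# predicted lip
d=np.array([np.sin(.031),np.cos(.031),0])
p=get_tcp_pos(); lip=p+d*.1817+[0,0,.019-.024]; print("pred tip px",proj("top",lip),proj("side",lip),proj("wrist",lip,T))
a=cv2.resize(t[285:350,220:420],None,fx=4,fy=4,interpolation=3); u,v=map(int,proj("side",lip))
b=cv2.resize(s[v-45:v+45,u-80:u+20],None,fx=4,fy=3.7,interpolation=3)
o=np.zeros((600,800,3),np.uint8);o[:260]=a;o[262:262+b.shape[0],:400]=b[:338];cv2.imwrite("pics/c3.png",o[:,:,::-1]);print(u,v)
```

```text
grip 13.657381507244963 29.95603233575821 [ 0.3435601   0.04589537 -0.36142813] [ 0.32312789 -0.2400467  -0.88649688] [ 0.64056076 -0.22804412  0.03598431]
7.4917 [-0.31176066 -0.08670415 -0.75568642] [-0.02232923 -0.0941514  -0.0196154 ] 13.576949070569817
8.5083 [ 0.44405779 -0.26210989  0.12501753] [-0.21055339 -0.86296302 -1.22280873]
pred tip px [338.22549183 314.67446666] [402.08926515 212.04179156] [ 325.39459061 -214.29164877]
402 212
```

View pics/c3.png

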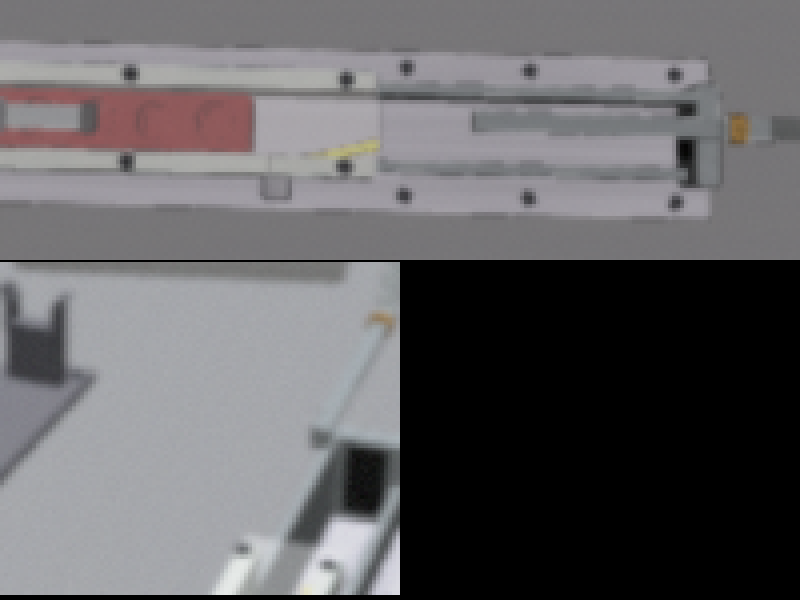

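```bash
cat >> h.py <<'E'
lx=lambda y:.4505+.031*(y-.005)
def go(y,z,**k): return movel([lx(y),y,z],tool(.031),**k)
E
python3 - <<'E'
from h import *
go(-.262,.125,v=.05);go(-.262,.0815,v=.06);wait(.1)
f=get_ft_force();print(get_tcp_pos(),f)
if go(-.262+.001,.0815,v=.02): print("?")
s=go(-.1538,.0815,v=.06,until_force=4);wait(.2);print(s,get_tcp_pos(),get_ft_force()-f,get_time())
if not s:
    f=get_ft_force()
    s=go(-.1538,.0750,v=.015,until_force=2.5);wait(.2);print("down",s,get_tcp_pos(),get_ft_force()-f,get_time())
im=read_camera("top");cv2.imwrite("pics/c4.png",cv2.resize(im[285:350,200:400],None,fx=4,fy=4,interpolation=3)[:,:,::-1])
E
```

```text
[ 0.44252675 -0.26217621  0.08186496] [ 0.74220683  0.2068082  -1.01829097]
False [ 0.44553707 -0.1539389   0.08148467] [-1.70323967 -0.25007713 -0.92487489] 12.275
down False [ 0.44564865 -0.15383345  0.07507419] [0.76282996 0.02943899 1.18561294] 13.0583
```

View pics/c4.png

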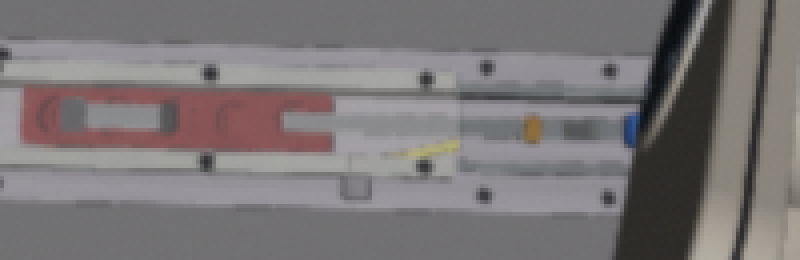

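Run:
```python
from h import *
f=get_ft_force()
s=go(-.325,.075,v=.04,until_force=10);print(s,get_tcp_pos(),get_ft_force()-f,get_time())
if not s:
    wait(.2);print(get_ft_force()-f)
    s=go(-.356,.075,v=.010,until_force=7);print(s,get_tcp_pos(),get_ft_force()-f,get_time())
im=read_camera("top");cv2.imwrite("pics/c5.png",cv2.resize(im[285:350,200:400],None,fx=4,fy=4,interpolation=3)[:,:,::-1])
```

```text
False [ 0.44027891 -0.32498091  0.07500711] [ 1.19850054  1.74770998 -0.46689969] 17.5417
[0.14300331 2.2044594  0.63481828]
True [ 0.43820074 -0.34491003  0.07380793] [0.45704563 1.12527239 0.39361793] 19.7667
```

View pics/c5.png

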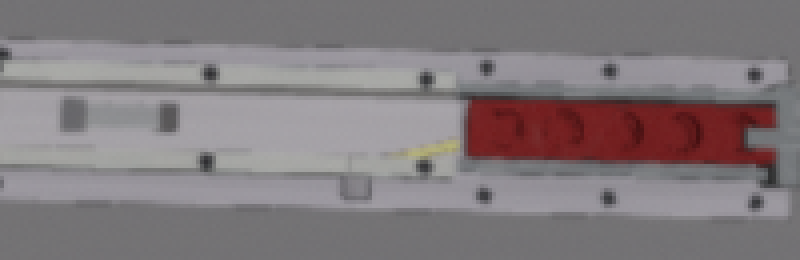

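Run:
```python
from h import *
p=get_tcp_pos()
go(-.3405,.075,v=.02);wait(.1);print(get_tcp_pos());f=get_ft_force()
s=go(-.3405,.09,v=.03,until_force=4);print("up",s,get_tcp_pos(),get_ft_force()-f)
if not s:
    go(-.3405,.125,v=.08)
    move_pose([.6405,-.228,.125],tool(.1)); movel([.6405,-.228,.1],tool(.1),v=.04);wait(.15)
    print(get_tcp_pos(),get_time())
    s=movel([.6405,-.228,.0365],v=.04,until_force=5);wait(.1);print("down",s,get_tcp_pos(),get_time())
for n in("top","side"): cv2.imwrite(f"pics/{n}6.png",read_camera(n)[:,:,::-1])
```

```text
[ 0.43984184 -0.34050745  0.07501855]
up False [ 0.43984584 -0.34054138  0.09016189] [ 0.51451453 -0.29629551  0.29010655]
[ 0.64073567 -0.22802378  0.10032381] 23.3917
down False [ 0.64065828 -0.22803686  0.03676951] 25.225
```

Run:
```python
from h import *
command_gripper(0.5);wait(.1);movel([.6405,-.228,.15],v=.1)
move_pose([.45,-.42,.28],tool(.1));wait(.3);print(get_time())
t=read_camera("top");s=read_camera("side")
o=np.zeros((600,800,3),np.uint8)
o[:260]=cv2.resize(t[285:350,200:400],None,fx=4,fy=4,interpolation=3)
o[262:462,:592]=cv2.resize(t[185:235,308:456],None,fx=4,fy=4,interpolation=3)
o[262:600,596:]=cv2.resize(s[165:250,270:321],(204,338),interpolation=3)
cv2.imwrite("pics/c7.png",o[:,:,::-1])
```

```text
28.8167
```

View pics/c7.png

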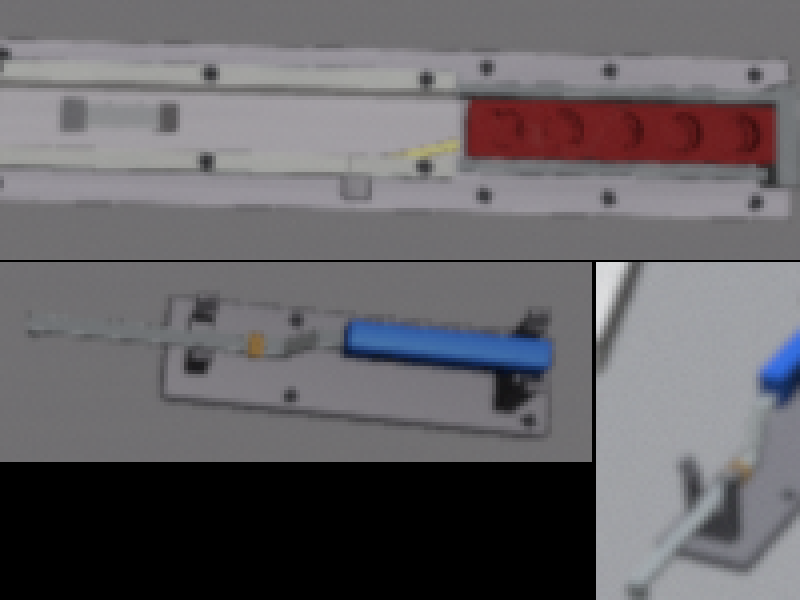

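The picture shows the rack at the end stop (crop x 467–776). The pawl is sprung out behind it, with its tip near (459,143), and the pick lies in both notches of its rest.

```bash
python3 -c "
from station import *
print(job_done())"
```

```text
the job is handed in; nothing more can be done
None
```

The rack is drawn out to the end stop with the yellow pawl sprung out behind it, the pick is back in its rest, and the job was handed in at about 29 s; the judge returned no verdict, and my stop limits on the pull were 7–10 N.

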